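# Wedge the inspection camera into its dovetail mount

## Task

Mount the small black camera on the grey mounting plate so the albums can be photographed: set its brass dovetail foot, narrow end first, flat on the plate at the wide mouth between the two aluminium rails, slide it along until it wedges tight, and let go. Leave the round white-and-yellow lamp, which has the same foot, where it is.

Things in the scene. Friction and masses are not known exactly. Their poses are not given: they have to be found in the camera images.
- camera: Loose black camera on a brass dovetail foot, 0.2 kg, 66 mm high. Origin: centre of foot's underside; x to the foot's narrow end (lens side), z up. Foot 64 mm long, 12 mm high, 55 mm wide behind, 32 mm in front (underside; top 4 mm narrower per side). Grasp the body's flat sides: 32 mm wide (y), 44 mm long (x), centred on the origin, 14 to 64 mm up. Lens reaches x = +33 mm.
- mount: Fixed grey plate, 8 mm thick, 116 mm wide, x = -170 to +55 mm, with a tapered dovetail way between two aluminium rails. Origin: on the table under where the camera's origin lies once wedged; x along the slide, wide mouth to narrow end; z up. No end stop: the foot jams between both rails, its axes along the plate's, underside 8 mm above the table.
- mouth (a point): Middle of the way's wide mouth, on the plate's top, at x = -90 mm of the mount. Rails run from here to x = +42 mm, 14 mm high, 15 mm wide, each flank closing in at 10 degrees like the foot; at plate level 75 mm apart here, 29 mm at the end. They overhang 5 mm: lower the foot 40 mm or more short of its wedged place, then slide. The 80 mm of plate before the mouth is bare.
- lamp: Bystander: loose round lamp, white barrel 34 mm across, yellow ring 38 mm across on top, 64 mm high, on a brass foot like the camera's. Origin: centre of the foot's underside. Do not move it.
There are look-alikes about, which are no part of the job. What is shaped like the camera but red is not meant.

How it is judged:
On the way, in this order (a step that is already met when the one before it is completed fails the run):
1. the camera's foot is flat on the plate between the rails, narrow end first, still more than 20 mm short of its wedged place (x of camera in the frame of mount between -0.125 and -0.02 m and y of camera in the frame of mount between -0.025 and 0.025 m and z of camera in the frame of mount below 0.014 m), for 0.1 s.
2. it is pushed tight: within 10 mm of the wedged place and pressing on the mount with more than 5 N (x of camera in the frame of mount above -0.01 m and z of camera in the frame of mount below 0.012 m and contact force between camera and mount above 5 N), for 0.05 s.
At the end, for the whole second after the job is handed in: The camera is at rest in the way, its foot within 10 mm of the wedged place along and across, its underside 8 mm above the table (4 mm either way), along the way within 10 degrees and upright within 6 degrees; the lamp is within 30 mm of where it stood (x of camera in the frame of mount between -0.01 and 0.01 m and y of camera in the frame of mount between -0.01 and 0.01 m and z of camera in the frame of mount between 0.004 and 0.012 m and angle between the x axis of camera and the x axis of mount, either way round below 0.17 rad and angle between camera's own z axis and vertical below 0.1 rad and linear speed of camera below 0.02 m/s and distance of lamp from where it was at the start of the episode below 0.03 m); the robot touches nothing.
It fails at once if the lamp is moved more than 30 mm (distance of lamp from where it was at the start of the episode above 0.03 m).
It also fails if it takes over 40 s, if anything falls off the work surface, if the arm or the gripper's body presses on something with over 40 N, if the wrist force passes 120 N, or if a joint passes its speed limit or range.

## Robot

A 6-joint arm with a two-finger parallel gripper is mounted at the origin on a cart in front of the work surface, level with it; the furniture and walls round the work are solid. World frame = base frame: x ahead of the robot, y to its left, z up, the work surface at z = 0. Lengths are in m, angles in rad, forces in N, time in s.
With the tool pointing down it reaches from about 0.375 to 0.925 m from the base axis. Payload 5.7 kg.
Tool frame: the origin (TCP) lies midway between the tips of the shut fingers; the grasp point (between the pads) lies 19 mm behind it; z points along the fingers, y is the line along which they close (so a half turn about z gives the same grasp; the last joint's range is limited). The gripper opens to 88 mm and grips with 3 to 60 N. Pads are 20 mm wide; open, the fingers measure 115 mm over their backs; the gripper's body (75 mm by 178 mm) begins 61 mm behind the grasp point.
Start: joints at [-1.38, 0.359, 1.51, -0, 1.272, -0.115], TCP at [0.181, -0.572, 0.223] pointing down, gripper open.
Joint ranges: [-2.97, 2.97], [-1.01, 2.36], [0.21, 2.38], [-0.96, 4.11], [0.2, 2.71], [-2.98, 2.98]. Speed limits (rad/s): [2.39, 2.39, 3.14, 3.14, 3.14, 3.14].

## Interface

Orientations are given as a unit quaternion [x, y, z, w].
In Python, from bench import move_ptp, servo_line, goto_joints, move_gripper, sleep, inverse_kinematics, capture, PlanningError, close_job, spot_in, silhouettes, current_clock, current_joint_pos, current_qvel, current_joint_torque, current_position, current_orientation, current_force, current_torque, current_finger_gap, current_grip_force gives the robot as it stands. Calls block until the motion is done:
- move_ptp(position, orientation): joint-space move of the TCP to a pose.
- servo_line(position, orientation=None, rate=0.15, contact_N=None): straight line of the TCP; orientation=None keeps the orientation; rate is the mean speed in m/s. With contact_N (N) it stops when the force on the tool has changed by that much, and returns True; else False.
- goto_joints(angles): joint-space move.
- move_gripper(opening): finger opening in m; the grip force is fixed at half the most; returns when the fingers have stopped.
- sleep(seconds).
- inverse_kinematics(position, orientation): joint angles nearest the present ones, or None.
- capture(name): name is "side" or "top" or "wrist"; returns a dict with "image" (480x640x3 uint8, blue, green, red), "range_z" (480x640 float32, m along the optical axis (not along the pixel's ray), 0 where there is no reading), "intrinsics" (3x3 intrinsics, pixels), "R" (3x3) and "t" (3): a world point X has camera coordinates R X + t. Camera axes: x right, y down, z forward; pixel columns grow to the right and rows downward; lengths in m; the calibration is good to about 2 mm. A picture is of the moment at which its call begins.
A pose or a line that the arm cannot do raises PlanningError and nothing moves.
- close_job(): hands the job in; it is judged then, once.
Trained networks look in the newest picture that a camera, given by its name, has taken for a name from the list of things; names that differ only in an ending like _2 or _b are one class to them, and where a whole thing is asked for, a point or a joint stands for the part that bears it (a point fixed in the world has none). Each returns a list of dicts, best first, with "conf" (0 to 1); they miss things now and then, are a little off and sometimes report something else, mostly with a low value. They report only what shows in the picture. A call takes as long as a camera call. They do not tell look-alikes from the thing itself.
- spot_in(camera, query): "xy" ([column, row] in pixels, amid what is visible of it).
- silhouettes(camera, query): "region" (480x640 bool, what is visible of it) and "xy" ([column, row] in pixels, amid what is visible of it).
Readings, each from a call of its own:
- current_clock(): time.
- current_joint_pos(): joint angles.
- current_qvel(): joint speeds.
- current_joint_torque(): joint torques, N m.
- current_position(): TCP position.
- current_orientation(): TCP orientation.
- current_force(): force on the tool from outside, world axes, zero at the start.
- current_torque(): the same for the moment, N m.
- current_finger_gap(): finger opening in m.
- current_grip_force(): force on a finger pad.
Only numpy, scipy, OpenCV 4.12 (cv2) and the standard library are available. Lean on these libraries where they do the work, as an engineer would, in place of code of your own. Each camera call takes 0.05 s, during which the arm holds its last target. There are 200 camera calls.

## Working session

There is one attempt and no reset: what is moved stays moved. The work goes in short steps, each a Python script; the robot and the scene stay as the last script left them, time stands still between calls to the robot, and variables do not carry over. Pictures are saved under pics/ and viewed, at most 10 in all, crops included, and the job is handed in when it is done.

```bash
mkdir -p pics; cat > h.py <<'E'
import numpy as np, cv2
from bench import *
def cloud(c):
    z=c["range_z"]; v,u=np.mgrid[:480,:640]; K=np.array(c["intrinsics"])
    P=np.stack([(u-K[0,2])/K[0,0]*z,(v-K[1,2])/K[1,1]*z,z],-1)
    W=(P-np.array(c["t"]))@np.array(c["R"])
    W[z<=0]=np.nan
    return W
E
python3 - <<'E'
from h import *
ims=[]
for n in("top","side"):
    c=capture(n); np.savez(n+".npz",**{k:np.array(v) for k,v in c.items()}); W=cloud(c); ims.append(c["image"])
    cv2.imwrite(f"pics/{n}0.png",c["image"])
    for q in("camera","mount","lamp"):
        for d in silhouettes(n,q)[:4]:
            m=d["region"]; p=W[m]; p=p[~np.isnan(p[:,0])]
            print(n,q,round(d["conf"],2),np.round(d["xy"]),m.sum(),np.median(p,0).round(3),p.min(0).round(3),p.max(0).round(3),c["image"][m].mean(0).round())
            np.save(f"{n}_{q}_{d['conf']:.2f}.npy",m)
print(current_clock(),current_orientation())
E
```

```text
top camera 0.83 [425. 218.] 674 [ 0.592 -0.166  0.06 ] [ 0.568 -0.21  -0.003] [ 0.631 -0.137  0.068] [ 26.  28. 101.]
top camera 0.73 [435. 279.] 792 [ 0.474 -0.186  0.055] [ 0.44  -0.23  -0.003] [ 0.508 -0.172  0.069] [27. 38. 48.]
top mount 0.83 [297. 229.] 5952 [0.566 0.078 0.008] [ 0.447 -0.007 -0.002] [0.687 0.165 0.028] [108. 107. 107.]
top lamp 0.94 [173. 274.] 786 [0.469 0.328 0.014] [ 0.438  0.304 -0.005] [0.504 0.36  0.068] [ 53. 116. 142.]
side camera 0.61 [368. 221.] 482 [ 0.473 -0.18   0.034] [ 0.441 -0.287 -0.002] [ 0.533 -0.165  0.068] [47. 64. 76.]
side camera 0.56 [325. 210.] 329 [ 0.589 -0.151  0.045] [ 0.57  -0.191  0.003] [ 0.628 -0.133  0.068] [ 42.  48. 112.]
side mount 0.65 [298. 270.] 2536 [0.556 0.091 0.009] [ 0.445 -0.012 -0.003] [0.694 0.169 0.027] [129. 129. 129.]
side lamp 0.6 [284. 336.] 898 [0.466 0.348 0.019] [ 0.437  0.25  -0.002] [0.525 0.361 0.067] [ 64. 132. 158.]
0.4 [ 9.88331749e-01  1.52316497e-01 -1.85085994e-05 -1.97438883e-04]
```

View pics/top0.png

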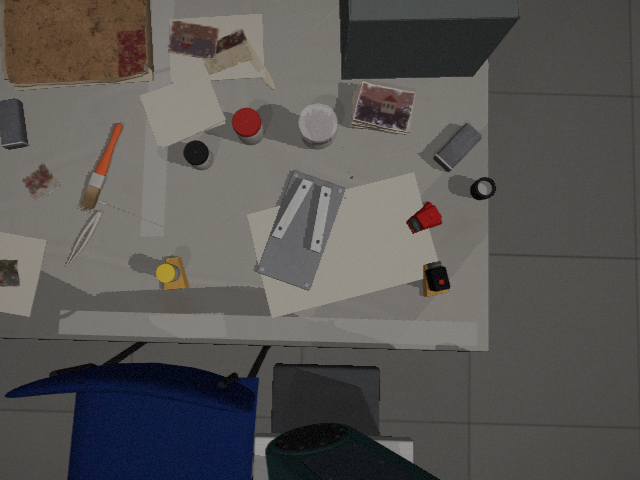

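View pics/side0.png

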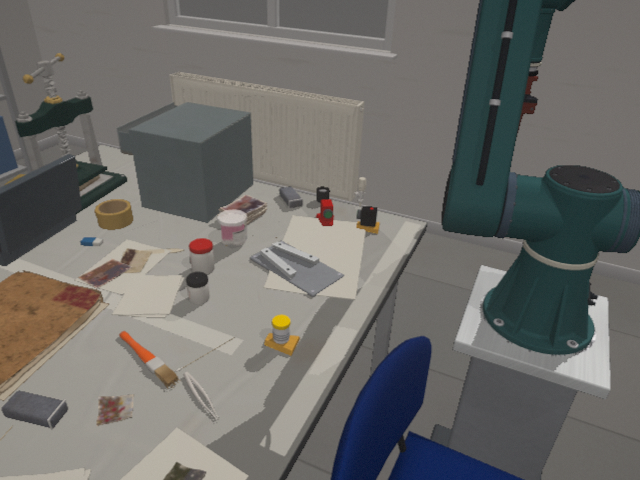

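Black camera at top (435,279), with the red look-alike at (425,218). The lamp is at (170,273). The mount's mouth faces the robot, with the rails closing up and to the right. Next: wrist close-ups of the camera and the mount.

```bash
cat >> h.py <<'E'
from scipy.spatial.transform import Rotation as Ro
def down(psi):  # tool down, tool x axis at world yaw psi
    return (Ro.from_euler("z",psi)*Ro.from_euler("x",np.pi)).as_quat()
def look(target,h,psi):
    c=capture("wrist"); R=np.array(c["R"]); t=np.array(c["t"]); T=Ro.from_quat(current_orientation())
    C=T.inv().apply(-R.T@t-np.array(current_position())); ax=T.inv().apply(R[2])
    D=Ro.from_quat(down(psi)); Cw=D.apply(C); a=D.apply(ax)
    # choose tcp at height h so optical axis meets target
    s=(target[2]-h-Cw[2])/a[2]; p=np.array(target)-Cw-a*s; p[2]=h
    print("cam offs",C.round(3),ax.round(3),"tcp",p.round(3))
    move_ptp(p,down(psi))
    return capture("wrist")
E
python3 - <<'E'
from h import *
for n,tg,h in(("cam",(0.475,-0.195,0.03),0.27),("mnt",(0.566,0.078,0.02),0.3)):
    c=look(tg,h,0.306); np.savez(f"w_{n}.npz",**{k:np.array(v) for k,v in c.items()})
    cv2.imwrite(f"pics/w_{n}.png",c["image"]); W=cloud(c)
    for d in silhouettes("wrist","camera" if n=="cam" else "mount")[:3]:
        m=d["region"]; np.save(f"w_{n}_{d['conf']:.2f}.npy",m); p=W[m]; p=p[~np.isnan(p[:,0])]
        print(n,round(d["conf"],2),d["xy"],m.sum(),np.median(p,0).round(3),p.min(0).round(3),p.max(0).round(3))
print(current_clock(),current_joint_pos())
E
```

```text
cam offs [ 0.07   0.    -0.162] [-0.257 -0.     0.966] tcp [ 0.51  -0.184  0.27 ]
cam 0.88 [320.8, 237.1] 1876 [ 0.481 -0.191  0.062] [ 0.435 -0.226 -0.001] [ 0.51  -0.172  0.067]
cam 0.56 [334.3, 136.1] 2196 [ 0.593 -0.172  0.062] [ 0.566 -0.21   0.001] [ 0.632 -0.138  0.068]
cam offs [ 0.07   0.    -0.162] [-0.257  0.     0.966] tcp [0.611 0.093 0.3  ]
mnt 0.87 [321.4, 230.9] 14098 [0.578 0.079 0.008] [ 0.446 -0.009 -0.002] [0.691 0.167 0.025]
3.6917 [ 3.65876048e-02  3.28257409e-01  1.36372243e+00 -5.11860588e-04
  1.45008874e+00  1.30333459e+00]
```

View pics/w_cam.png

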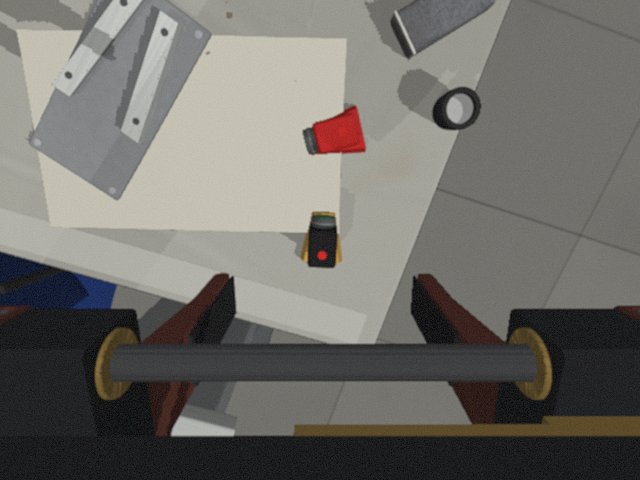

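View pics/w_mnt.png

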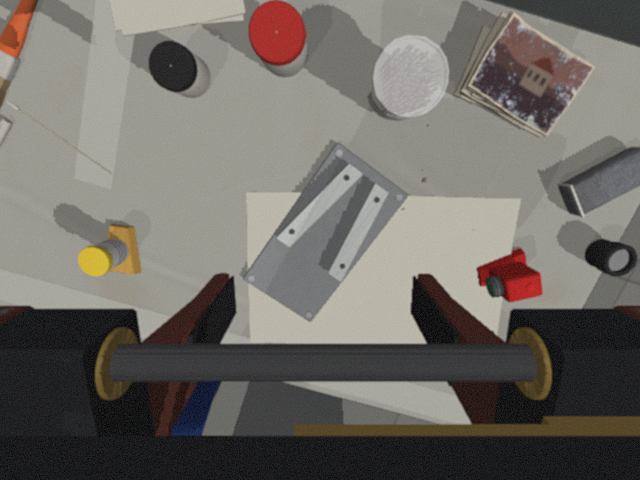

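The close-ups show the camera at (322,240), lens towards image-up (tool x), with its wide foot end at the bottom. The mount runs from (280,290) to (370,170) and its mouth is at lower left. Next I fit both poses.

```bash
cat >> h.py <<'E'
def rect(p):
    (c,s,a)=cv2.minAreaRect((p[:,:2]*1000).astype(np.float32)); 
    a=np.radians(a); 
    if s[0]<s[1]: s=s[::-1]; a+=np.pi/2
    return np.array(c)/1000,np.array(s).round(1),(a+np.pi/2)%np.pi-np.pi/2  # yaw of the long side
def pts(W,m,lo,hi):
    m=cv2.erode(m.astype(np.uint8),np.ones((2,2)))>0
    p=W[m]; p=p[~np.isnan(p[:,0])]; return p[(p[:,2]>lo)&(p[:,2]<hi)]
E
python3 - <<'E'
from h import *
import glob
W=cloud(np.load("w_cam.npz")); m=np.load("w_cam_0.88.npy")
p=pts(W,m,.057,.075); print("body top",rect(p),len(p),p.mean(0))
p=pts(W,m,-.01,.1); print("all",rect(p),len(p))
for n,f in(("w_mnt","w_mnt_0.87.npy"),("top","top_mount_0.83.npy")):
    W=cloud(np.load(n+".npz")); m=np.load(f)
    for lo,hi in((.004,.013),(.017,.03)):
        p=pts(W,m,lo,hi); c,s,a=rect(p); print(n,lo,c,s,a,len(p))
        if lo<.01: A=a;C=c
    # rails in plate axes
    u=np.array([np.cos(A),np.sin(A)]); v=np.array([-u[1],u[0]]); O=C+u*.0575
    x=(p[:,:2]-O)@u; y=(p[:,:2]-O)@v
    print("origin",O,"railx",np.percentile(x,[1,99]))
    for s in(1,-1):
        k=(s*y>0); print(s,np.polyfit(x[k],y[k],1))
E
```

```text
body top (array([ 0.47538538, -0.19403897]), array([43.9, 31.9]), np.float64(0.2513701493647764)) 1098 [ 0.47676247 -0.19371445  0.06310216]
all (array([ 0.47617255, -0.19817908]), array([67.9, 50. ]), np.float64(0.10749395338243861)) 1771
w_mnt 0.004 [0.56775946 0.0778223 ] [222.5 115.6] -0.3136777658338925 10249
w_mnt 0.017 [0.59975232 0.06839299] [131.5 103.3] -0.3136743037244756 3402
origin [0.62245376 0.06008015] railx [-0.08838598  0.040359  ]
1 [-0.16883929  0.02745412]
-1 [ 0.16816141 -0.02594245]
top 0.004 [0.56682495 0.07670123] [221.3 113.1] -0.31580869418012014 4210
top 0.017 [0.59998889 0.06734756] [132.4 103.4] -0.31399707884859396 1346
origin [0.62148132 0.05884257] railx [-0.08812778  0.04103971]
1 [-0.16494751  0.02823719]
-1 [ 0.17326582 -0.02549296]
```

```bash
cat >> h.py <<'E'
A=-0.314; O=np.array([.6224,.0605]); u=np.array([np.cos(A),np.sin(A)])
def mp(x,z): return [*(O+u*x),z]
E
python3 - <<'E'
from h import *
q=down(.251); c=[.4754,-.194]
move_ptp(c+[.13],q); servo_line(c+[.026],rate=.12); move_gripper(0.02)
print("gap",current_finger_gap(),current_grip_force())
servo_line(c+[.12],rate=.15)
move_ptp(mp(-.09,.12),down(A))
servo_line(mp(-.09,.05),rate=.12)
im=capture("wrist")["image"]; cv2.imwrite("pics/held.png",im)
print("gap",current_finger_gap(),current_grip_force(),current_clock(),current_force(),current_position())
E
```

```text
gap 0.031563943155065874 29.998144805431366
gap 0.03178569884885819 29.997775554656982 9.6333 [ 0.36822951  0.44943838 -1.39460776] [0.53759161 0.08806607 0.05067671]
```

View pics/held.png

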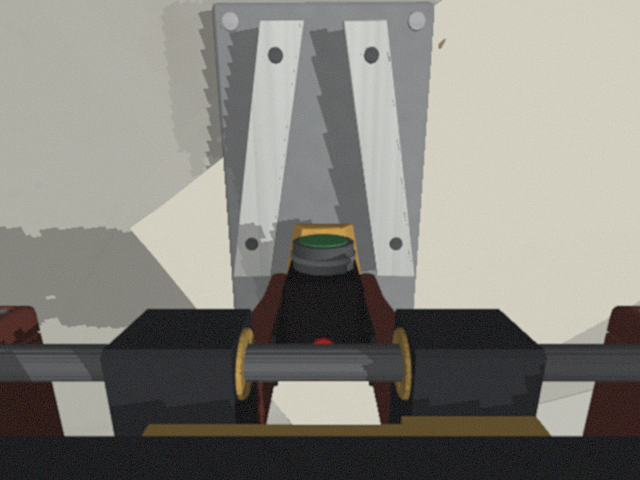

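The camera is held square at (323,270), centred between the rails (mouth edges at about 235 and 412), narrow end first. Now I lower it and slide.

```bash
python3 - <<'E'
from h import *
def rep(s):
    p=np.array(current_position()); d=p[:2]-O
    print(s,"x %.4f y %.4f z %.4f"%(d@u,d@[-u[1],u[0]],p[2]),np.round(current_force(),1),round(current_clock(),2),round(current_finger_gap(),4))
print(servo_line(mp(-.09,.030),rate=.04,contact_N=4)); rep("down"); sleep(.2); rep("down")
z=current_position()[2]
print(servo_line(mp(-.03,z),rate=.04,contact_N=15)); rep("mid")
print(servo_line(mp(.015,z),rate=.03,contact_N=20)); rep("in"); sleep(.15); rep("in")
cv2.imwrite("pics/in.png",capture("wrist")["image"])
E
```

```text
True
down x -0.0897 y 0.0002 z 0.0333 [ 1.1  0.3 -0.8] 10.07 0.0317
down x -0.0899 y 0.0001 z 0.0333 [ 0.8  0.2 -0.4] 10.28 0.0319
False
mid x -0.0317 y -0.0004 z 0.0334 [-3.7  1.5  6.3] 11.93 0.0321
True
in x 0.0007 y -0.0004 z 0.0331 [-1.4  0.3  4.5] 13.07 0.0316
in x 0.0007 y -0.0003 z 0.0332 [-1.   0.8  5.6] 13.22 0.0317
```

View pics/in.png

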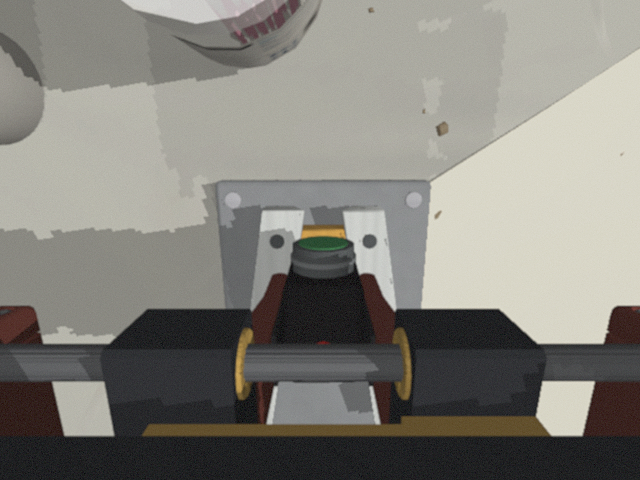

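It is in the way at x≈0 and contact was felt. The force relaxed after the stop, so I press once more to be sure it wedges, then release and check.

```bash
python3 - <<'E'
from h import *
def rep(s):
    p=np.array(current_position()); d=p[:2]-O
    print(s,"x %.4f y %.4f z %.4f"%(d@u,d@[-u[1],u[0]],p[2]),np.round(current_force(),1),round(current_clock(),2),round(current_finger_gap(),4))
z=current_position()[2]
for f in(22,28):
    print(servo_line(mp(.015,z),rate=.015,contact_N=f)); rep("push")
    sleep(.1)
rep("end")
move_gripper(.06); p=np.array(current_position()); servo_line(p+[0,0,.12],rate=.15)
c=look((*O,.04),.25,A); cv2.imwrite("pics/fin.png",c["image"]); W=cloud(c)
for d in silhouettes("wrist","camera")[:3]:
    q=pts(W,d["region"],.066,.08)
    if len(q)>50:
        r=rect(q); e=r[0]-O; print(d["conf"],d["xy"],r,q[:,2].mean(),"mount xy",e@u,e@[-u[1],u[0]],r[2]-A)
print(current_clock())
E
```

```text
True
push x 0.0012 y -0.0003 z 0.0329 [-1.5 -0.   5. ] 13.88 0.0322
True
push x 0.0032 y -0.0003 z 0.0320 [-1.5  0.1  4.1] 14.89 0.0317
end x 0.0032 y -0.0003 z 0.0320 [-1.5  0.7  4.3] 14.99 0.0321
cam offs [ 0.07   0.    -0.162] [-0.256 -0.     0.967] tcp [0.649 0.052 0.25 ]
0.71 [322.2, 238.2] (array([0.62297278, 0.06032724]), array([43.4, 30.9]), np.float64(-0.30662078841934637)) 0.07120970209781498 mount xy 0.0005981323469728665 1.259844034053558e-05 0.007379211580653633
17.2083
```

View pics/fin.png

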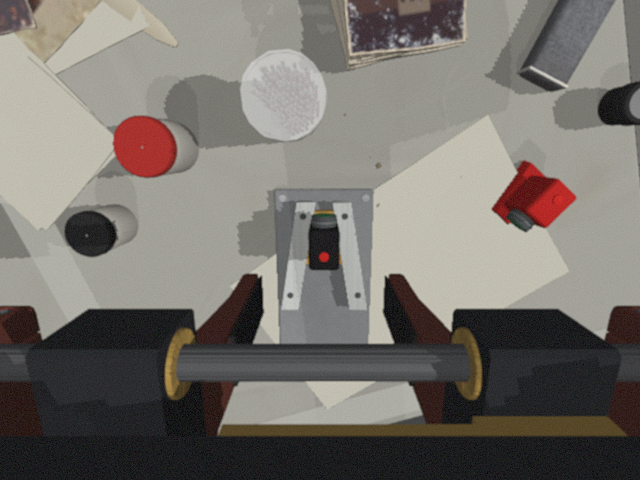

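The camera sits wedged at (323,245), within about 1 mm and 0.5° of its place, and the gripper is clear. I'm handing it in.

```bash
python3 -c "
from h import *
print(close_job())"
```

```text
the job is handed in; nothing more can be done
None
```

The black camera is wedged in the dovetail mount, measured within about 1 mm and 0.5° of its wedged place; the gripper is clear, the arm stayed away from the lamp (its position was not re-measured), and the job was handed in at about 17 s, with no verdict returned.

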